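# Lay the screwdriver and the pry tool in the repair bench's tool tray

## Robot

A 6-joint arm with a two-finger parallel gripper is mounted at the origin on the work surface. World frame = base frame: x ahead of the robot, y to its left, z up, the work surface at z = 0. Lengths are in m, angles in rad, forces in N, time in s.
With the tool pointing down it reaches from about 0.375 to 0.9 m from the base axis. Payload 3.1 kg.
Tool frame: the origin (TCP) lies between the finger pads; the fingertips stand robot.tip_extent ahead of it and the grasp point (between the pads) lies 3 mm ahead of it (robot.tip_extent is the distance from the TCP to the fingertips, in m); z points along the fingers, x is the direction in which the jaws open and shut, and the axes are right-handed (so a half turn about z gives the same grasp; the last joint's range is limited). The gripper opens to 87 mm and grips with 3 to 60 N. Pads are 19 mm wide; open, the fingers measure 117 mm over their backs; the gripper's body (75 mm by 190 mm) begins 51 mm behind the grasp point.
Start: joints at [1.081, 0.527, 1.433, -0, 1.181, -0.178], TCP at [0.192, 0.595, 0.245] pointing down, gripper open.
Joint ranges: [-3.08, 3.08], [-0.75, 2.2], [0.22, 2.44], [-1.43, 4.57], [0, 2.65], [-2.85, 2.85]. Speed limits (rad/s): [2.79, 2.79, 3.14, 3.14, 3.14, 3.14].

## Interface

Orientations are given as a unit quaternion [x, y, z, w].
In Python, from rig import robot, cams gives the robot as it stands.
- The arm moves only by the tool carry_out, never from a script. Its argument "steps" is a list of rows, each a list of 3 entries, a list of its own where there are three numbers: the shift along the world's x, y, z in cm, then the turn about the world's z in degrees, then the closure, from 0 (fully open) to 1 (shut). In form: [[[dx, dy, dz], spin, fingers], ...]. A call has 1 to 10 rows; each row shifts and turns the pose as measured when the row begins; what a row does not reach is not made up. A row lasts 1/10 s, in which the tool goes at most 50 mm and 8.59 degrees, less where a joint would pass 70% of its speed; a pose out of reach is approached as far as the arm can. A call with a gripper value outside its range is refused whole. The fingers move at their own pace and stop on an object; "squeeze" is the grip in N (left out, the last holds). Time passes only in rows, so rows that do not move let the fingers close. It gives the time, the measured TCP pose, the force and the opening at its end, in the units of the state.
- robot.get_obs(): the state, without advancing time (a new reading comes with each control period).
- cams.camera(name): name is "scene" or "top" or "wrist"; returns a dict with "pixels" (420x560x3 uint8, red, green, blue), "fx", "fy", "cx", "cy" (pixels), "k1" (the pictures are not rectified: a ray, as slopes to the right and down, at radius r is drawn at 1 + k1 r^2 times it, then the intrinsics apply), "eye" and "rotation" of the camera in the world. Camera axes: x right, y up, looking along -z (the intrinsics and any distortion apply to the point x, -y, -z); pixel columns grow to the right and rows downward; lengths in m; the calibration is good to about 2 mm. A picture is of the moment at which its call begins. There is no depth.
- robot.hand_in(): hands the job in, once; it reports no verdict.
The state is a dict: "time": time; "q": joint angles; "joint_velocities": joint speeds; "joint_torque": joint torques, N m; "position": TCP position; "tool_rot": TCP orientation; "ft_force": force on the tool from outside, world axes, zero at the start; "moment": the same for the moment, N m; "grip_width": finger opening in m.
Only numpy, scipy, OpenCV 4.12 (cv2) and the standard library are available. Lean on these libraries where they do the work, as an engineer would, in place of code of your own. Each camera call takes 0.05 s, during which the arm holds its last target. There are 200 camera calls.

## Task

Tidy the phone-repair mat: lay the slim screwdriver and the metal pry tool flat in the tool tray, one in each of the two free compartments beside the tweezers (either one in either), straight along the compartment and with their working ends pointing the same way as the points of the tweezers. Set them down rather than dropping them, and leave the tweezers where they lie.

Things in the scene. Friction and masses are not known exactly. Their poses are not given: they have to be found in the camera images.
- driver: Precision screwdriver, 153 mm long, on the 2 mm thick blue mat (table at z = 0). Black eight-sided handle 16 mm across, steel band and end cap; steel shaft 5 mm thick. Origin on its long axis in the handle, near the centre of mass: grip here. x points to the working end: tip at +95 mm, handle -55 to +35, cap ends at -58. Lying, its axis is 8 mm above its support. 35 to 70 g.
- pry: Flat pry tool, 170 mm long, on the mat. Black handle 14 mm wide (y), 12 mm thick (z), steel band, steel neck and flat steel blade 16 mm wide, 3 mm thick. Origin mid-thickness in the handle, near the centre of mass: grip here. x points to the working end: blade tip at +110 mm, handle -60 to +40. Lying, origin 6 mm above its support. 31 to 63 g. Not the wooden brush lying nearby.
- tray: Fixed tray on the mat, white floor, metal walls. Origin: middle of its head end (the end with a tab 60 mm wide, 16 mm out), at the underside; tray spans x 0 to -240 mm, +x out through the head, z up. Floor at z 3 mm; walls, dividers 4 mm thick, tops at 13. Compartments along x: two free, 74 mm wide, centred at y +61 and -61; middle one 40 mm wide with tweezers, points to the head (+x).
- tweezers: Loose dark steel tweezers, 132 mm long, 14 mm wide, 8 mm high, lying in the middle compartment of the tray. Origin at the underside near mid-length; x points to their points. They stay where they are.

How it is judged:
At the end, for the whole second after the job is handed in: Each tool lies on the floor of its own free compartment (within 30 mm of its centre line, origin under 17 mm above the tray underside and 97-183 mm (driver) or 112-178 mm (pry) behind the head end), within 0.2 rad of the tray axis, tip to the head end, at rest, let go ((((x of driver in the frame of tray between -0.183 and -0.097 m and y of driver in the frame of tray between 0.031 and 0.091 m and z of driver in the frame of tray between 0 and 0.017 m and angle between the x axis of driver and the x axis of tray, either way round below 0.2 rad and x of tray in the frame of driver above 0.05 m and linear speed of driver below 0.02 m/s and contact force between the fingers and driver below 0.1 N) and (x of pry in the frame of tray between -0.178 and -0.112 m and y of pry in the frame of tray between -0.091 and -0.031 m and z of pry in the frame of tray between 0 and 0.017 m and angle between the x axis of pry and the x axis of tray, either way round below 0.2 rad and x of tray in the frame of pry above 0.05 m and linear speed of pry below 0.02 m/s and contact force between the fingers and pry below 0.1 N)) or ((x of driver in the frame of tray between -0.183 and -0.097 m and y of driver in the frame of tray between -0.091 and -0.031 m and z of driver in the frame of tray between 0 and 0.017 m and angle between the x axis of driver and the x axis of tray, either way round below 0.2 rad and x of tray in the frame of driver above 0.05 m and linear speed of driver below 0.02 m/s and contact force between the fingers and driver below 0.1 N) and (x of pry in the frame of tray between -0.178 and -0.112 m and y of pry in the frame of tray between 0.031 and 0.091 m and z of pry in the frame of tray between 0 and 0.017 m and angle between the x axis of pry and the x axis of tray, either way round below 0.2 rad and x of tray in the frame of pry above 0.05 m and linear speed of pry below 0.02 m/s and contact force between the fingers and pry below 0.1 N)))); the robot touches nothing.
It fails at once if the screwdriver is dropped or thrown: it moves faster than 0.8 m/s while not held (a fall of about 3 cm) (linear speed of driver above 0.8 m/s and contact force between the fingers and driver below 0.05 N).
It fails at once if the pry tool is dropped or thrown: it moves faster than 0.8 m/s while not held (a fall of about 3 cm) (linear speed of pry above 0.8 m/s and contact force between the fingers and pry below 0.05 N).
It fails at once if the tweezers are moved more than 20 mm (distance of tweezers from where it was at the start of the episode above 0.02 m).
It also fails if it takes over 70 s, if anything falls off the work surface, if the arm or the gripper's body presses on something with over 40 N, if the wrist force passes 120 N, or if a joint passes its speed limit or range.

## Working session

There is one attempt and no reset: what is moved stays moved. The work goes in short steps, Python scripts to look and compute and a tool call to move; the robot and the scene stay as the last step left them, time stands still between calls to the robot, and variables do not carry over. Pictures are saved under pics/ and viewed, about 8 in all and at most 12, crops included, and the job is handed in when it is done.

Besides the shell and the picture viewer there is one more tool, called after ">>>" by a JSON object that holds its "fn" and its "kwargs". carry_out: Moves the arm, as the interface text tells. Its arguments: {"type":"object","properties":{"steps":{"type":"array"},"squeeze":{"type":"number"}},"required":["steps"]}

```bash
mkdir -p pics; ls; cat > h.py <<'E'
import numpy as np, cv2
from rig import robot, cams
def K(c): return np.array([[c["fx"],0,c["cx"]],[0,c["fy"],c["cy"]],[0,0,1]],float), np.array([c["k1"],0,0,0],float)
def ray(c,px,z):
    k,d=K(c); u=cv2.undistortPoints(np.array(px,float).reshape(-1,1,2),k,d).reshape(-1,2)
    v=np.c_[u[:,0],-u[:,1],-np.ones(len(u))]@np.array(c["rotation"]).T
    e=np.array(c["eye"]); return e+v*((z-e[2])/v[:,2])[:,None]
def snap(name,file):
    c=cams.camera(name); cv2.imwrite(f"pics/{file}.png",c["pixels"][:,:,::-1]); return c
E
python3 - <<'E'
from h import *
for n in("top","scene"):
    c=snap(n,n+"0"); print(n,c["eye"],c["rotation"],c["fx"],c["k1"])
print(robot.get_obs(),robot.tip_extent)
E
```

```text
pics
top [ 0.48278709 -0.01240156  0.83184634] [-0.04343292  0.06368401  0.7133819  -0.69652293] 393.37077767465235 -0.07087634373163958
scene [ 1.25450482 -0.67949899  0.67821325] [0.4334294  0.18049872 0.35240621 0.80954866] 473.64721631517676 -0.08086756492143037
{'time': 0.1, 'q': array([ 1.08052318e+00,  5.28379326e-01,  1.43375506e+00,  9.09762943e-06,
        1.18140171e+00, -1.78519261e-01]), 'joint_velocities': array([ 0.00059052, -0.00251584, -0.00362116, -0.00128668, -0.00123837,
        0.00081056]), 'joint_torque': array([ 6.77353328e-04, -4.40987206e+01, -1.77149981e+01,  6.35315641e-02,
        5.33780828e-02, -4.22223263e-05]), 'position': array([0.19139583, 0.59433488, 0.24367176]), 'tool_rot': array([ 8.08310124e-01,  5.88756146e-01, -8.76391197e-04,  4.19754789e-04]), 'ft_force': array([ 0.37308246, -0.26844992, -1.25558726]), 'moment': array([ 0.02310334, -0.01111538, -0.00565189]), 'grip_width': 0.08699459222577852} 0.022
```

View pics/top0.png

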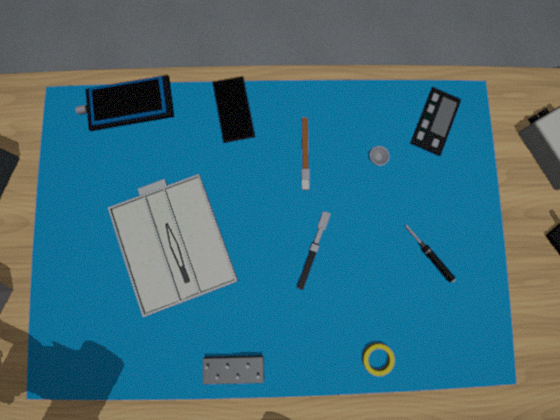

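View pics/scene0.png

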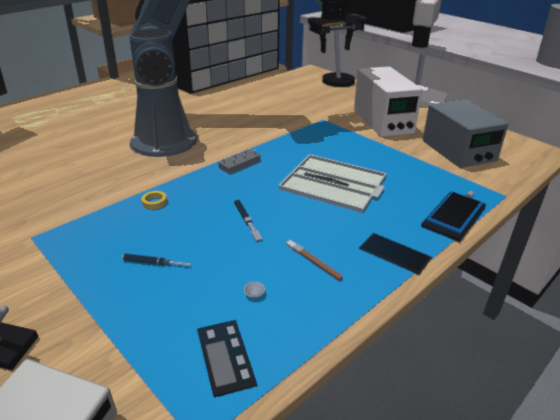

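The top view shows the tray with its tab at (152,187), and corners at (109,209), (200,176), (236,281) and (144,315). The pry tool runs from blade (325,213) to handle end (300,288), and the driver from tip (407,227) to cap (454,281). The brush is at (305,150). The scene view agrees with all of this.

```bash
cat > h2.py <<'E'
from h import *
from scipy.spatial.transform import Rotation as R
_cam=cams.camera
def cam(n):
    c=_cam(n); q=np.array(c["rotation"]); c["rotation"]=R.from_quat(q).as_matrix() if q.size==4 else q; return c
def rowaxis(mask,c,z):
    """centre, axis (unit), extents of a masked blob on plane z"""
    ys,xs=np.nonzero(mask); p=ray(c,np.c_[xs,ys],z)[:,:2]
    m=p.mean(0); w,v=np.linalg.eigh(np.cov((p-m).T)); a=v[:,1]; t=(p-m)@a; s=(p-m)@v[:,0]
    return m+a*(t.max()+t.min())/2,a,np.ptp(t),np.ptp(s)
def blob(mask,near=None):
    n,l,st,ce=cv2.connectedComponentsWithStats(mask.astype(np.uint8))
    i=1+np.argmax(st[1:,4]); return l==i
E
python3 - <<'E'
from h2 import *
c=cam("top"); im=c["pixels"].astype(int)
print(ray(c,[[280,210],[380,210],[280,310]],0).round(3).tolist())
for n,(x0,y0,x1,y1),z,tip in (("driver",(400,218,462,290),.010,(407,227)),("pry",(290,205,335,295),.008,(325,213))):
    sub=np.zeros(im.shape[:2],bool); sub[y0:y1,x0:x1]=1
    notblue=sub&~((im[:,:,2]-im[:,:,0])>60)
    dark=blob(sub&(im.max(2)<60))
    nb=blob(cv2.morphologyEx(notblue.astype(np.uint8),cv2.MORPH_CLOSE,np.ones((3,3))))
    t=ray(c,[tip],z)[0,:2]
    for k,m in(("dark",dark),("all",nb)):
        ce,a,L,W=rowaxis(m,c,z); a=a*np.sign((t-ce)@a)
        print(n,k,ce.round(4),"deg",np.degrees(np.arctan2(a[1],a[0])).round(1),"L",L.round(3),"W",W.round(3))
corn=np.array([[109,209],[200,176],[236,281],[144,315]])
g=ray(c,corn,.015)[:,:2]; print("tray",g.round(4).tolist(),[np.linalg.norm(g[i]-g[(i+1)%4]).round(3) for i in range(4)])
print("tab",ray(c,[[152,187]],.01)[0], "tw", ray(c,[[168,225],[185,281]],.01)[:,:2])
h=(g[0]+g[1])/2;b=(g[2]+g[3])/2;a=(h-b)/np.linalg.norm(h-b)
print("head",h,"dir",np.degrees(np.arctan2(a[1],a[0])))
E
```

```text
[[0.611, -0.021, 0.0], [0.607, -0.238, 0.0], [0.402, -0.017, 0.0]]
driver dark [ 0.4924 -0.3492] deg 38.6 L 0.1 W 0.015
driver all [ 0.511  -0.3352] deg 38.2 L 0.155 W 0.017
pry dark [ 0.4843 -0.0722] deg -21.5 L 0.079 W 0.012
pry all [ 0.525  -0.0887] deg -21.5 L 0.17 W 0.018
tray [[0.619, 0.3394], [0.6858, 0.1472], [0.464, 0.0722], [0.3995, 0.2598]] [np.float64(0.204), np.float64(0.234), np.float64(0.198), np.float64(0.234)]
tab [0.66535353 0.25063066 0.01      ] tw [[0.58303792 0.21460774]
 [0.46619963 0.17768298]]
head [0.65241663 0.24329518] dir 19.308299132495094
```

>>> {"fn": "carry_out", "kwargs": {"steps": [[[2,-4.4,-0.5],-0.4,0.4],[[2,-4.4,-0.5],-0.4,0.4],[[2,-4.4,-0.5],-0.4,0.4],[[2,-4.4,-0.5],-0.4,0.4],[[2,-4.4,-0.5],-0.4,0.4],[[2,-4.4,-0.5],-0.4,0.4],[[2,-4.4,-0.5],-0.4,0.4],[[2,-4.4,-0.5],-0.4,0.4],[[2,-4.4,-0.5],-0.4,0.4],[[2,-4.4,-0.5],0,0.4]], "squeeze": 15}}

```text
time: 1.15
position: [0.393, 0.1465, 0.1922]
tool_rot: [0.823, 0.568, 0.003, -0.001]
ft_force: [0.4, -0.1, -0.3]
grip_width: 0.0522
```

>>> {"fn": "carry_out", "kwargs": {"steps": [[[2,-4,-1],-0.2,0.4],[[2,-4,-1],-0.2,0.4],[[2,-4,-1],-0.2,0.4],[[2,-4,-1],0,0.4],[[2,-4,-1],0,0.4],[[0.9,-2.6,-1],0,0.4],[[0,0,0],0,0.4],[[0,0,0],0,0.4]]}}

```text
time: 1.95
position: [0.5089, -0.0974, 0.129]
tool_rot: [0.829, 0.559, 0.006, 0.001]
ft_force: [-1.1, 0.8, 0.3]
grip_width: 0.0522
```

```bash
python3 - <<'E'
from h2 import *
c=cam("wrist"); cv2.imwrite("pics/w1.png",c["pixels"][:,:,::-1]); o=robot.get_obs(); print(o["position"],o["tool_rot"],c["eye"])
im=c["pixels"].astype(int)
for k,m,z in(("dark",im.max(2)<60,.008),):
    b=blob(m); ys,xs=np.nonzero(b); print(xs.min(),xs.max(),ys.min(),ys.max()); ce,a,L,W=rowaxis(b,c,z); print(ce,np.degrees(np.arctan2(a[1],a[0])),L,W)
E
```

```text
[ 0.50903808 -0.09711255  0.12914794] [0.82917898 0.55895247 0.00559023 0.00176046] [ 0.42947194 -0.06595859  0.2690461 ]
0 559 258 419
[ 0.66544181 -0.14549488] 67.876802334789 0.6602123562062492 0.2245057873288921
```

View pics/w1.png

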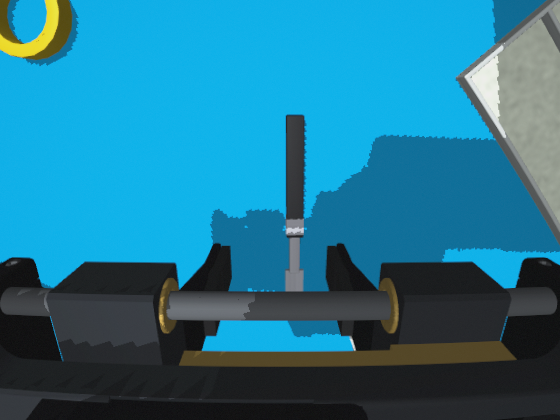

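The pry handle appears in the wrist view at columns 287–303, from rows 115 to about 220, lined up between the fingers.

```bash
python3 - <<'E'
from h2 import *
c=cam("wrist"); im=c["pixels"].astype(int)
m=np.zeros(im.shape[:2],bool); m[100:240,270:320]=1
b=blob(m&(im.max(2)<80)); ys,xs=np.nonzero(b); print(xs.min(),xs.max(),ys.min(),ys.max())
ce,a,L,W=rowaxis(b,c,.014); a*=np.sign(a[0]); print(ce,np.degrees(np.arctan2(a[1],a[0])),L,W,"origin",ce+.01*a)
E
```

```text
286 303 116 218
[ 0.48306921 -0.07198259] -21.583044632798423 0.08184765820726331 0.013250873398545571 origin [ 0.49236806 -0.07566109]
```

>>> {"fn": "carry_out", "kwargs": {"steps": [[[-0.4,0.9,-2],0,0.4],[[-0.4,0.9,-2],0,0.4],[[0,0,-2],0,0.4],[[0,0,-1.5],0,0.4],[[0,0,0],0,0.4],[[0,0,0],0,0.4]]}}

```text
time: 2.65
position: [0.4983, -0.0688, 0.0566]
tool_rot: [0.826, 0.564, 0.006, 0.002]
ft_force: [0.8, -0.4, 0.5]
grip_width: 0.0521
```

>>> {"fn": "carry_out", "kwargs": {"steps": [[[0.2,-0.8,-0.8],0,0.4],[[0,0,-0.8],0,0.4],[[0,0,-0.5],0,0.4],[[0,0,0],0,0.4],[[0,0,0],0,0.4]]}}

```text
time: 3.15
position: [0.502, -0.0773, 0.0366]
tool_rot: [0.825, 0.565, 0.008, 0.004]
ft_force: [0.9, 0.1, -0.3]
grip_width: 0.0522
```

>>> {"fn": "carry_out", "kwargs": {"steps": [[[0,-0.1,-0.4],0,0.4],[[0,0,-0.4],0,0.4],[[0,0,-0.2],0,0.4],[[0,0,0],0,0.4],[[0,0,0],0,0.4]]}}

```text
time: 3.65
position: [0.5021, -0.0787, 0.0258]
tool_rot: [0.825, 0.565, 0.008, 0.004]
ft_force: [1.3, 0.6, 0.9]
grip_width: 0.0521
```

Close, then lift a little.

>>> {"fn": "carry_out", "kwargs": {"steps": [[[0,0,0],0,1],[[0,0,0],0,1],[[0,0,0],0,1],[[0,0,0],0,1],[[0,0,0],0,1],[[0,0,0.5],0,1],[[0,0,1],0,1],[[0,0,1],0,1],[[0,0,0],0,1]], "squeeze": 20}}

```text
time: 4.55
position: [0.5021, -0.0785, 0.0533]
tool_rot: [0.825, 0.565, 0.008, 0.005]
ft_force: [0.3, 0.3, -1.0]
grip_width: 0.0133
```

```bash
python3 - <<'E'
from h2 import *
c=cam("wrist"); cv2.imwrite("pics/w2.png",c["pixels"][:,:,::-1])
E
```

```text
(no output)
```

View pics/w2.png

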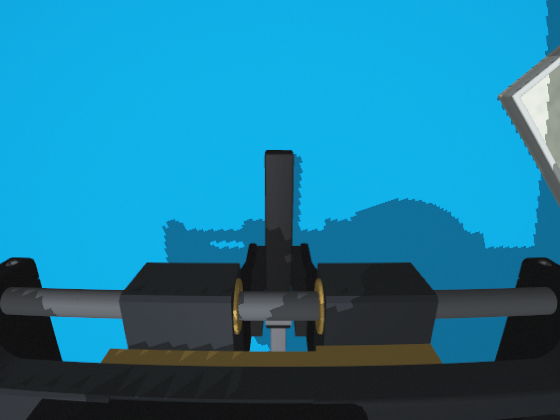

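The pry tool is held: 13.3 mm opening, with the handle straight at (280,150–300). Next I'll carry it to the near compartment.

>>> {"fn": "carry_out", "kwargs": {"steps": [[[0,0,1.5],0,1],[[0.3,1.5,1.5],4,1],[[0.5,2.8,1],5,1],[[0.5,2.8,0],5,1],[[0.5,2.8,0],5,1],[[0.5,2.8,0],5,1],[[0.5,2.5,0],5,1],[[0.3,1.5,0],3,1],[[0,0,0],0,1],[[0,0,0],0,1]]}}

```text
time: 5.6
position: [0.533, 0.0938, 0.0952]
tool_rot: [0.63, 0.776, 0.009, 0.003]
ft_force: [-0.8, -0.4, -0.7]
grip_width: 0.0138
```

```bash
python3 - <<'E'
from h2 import *
c=cam("wrist"); cv2.imwrite("pics/w3.png",c["pixels"][:,:,::-1]); t=cam("top")
cv2.imwrite("pics/t3.png",np.hstack([t["pixels"][150:340,80:320,::-1].repeat(2,0).repeat(2,1)]))
o=robot.get_obs(); print(o["position"],2*np.degrees(np.arctan2(o["tool_rot"][1],o["tool_rot"][0])))
E
```

```text
[0.53300316 0.09319474 0.09522009] 101.79216688892436
```

View pics/w3.png

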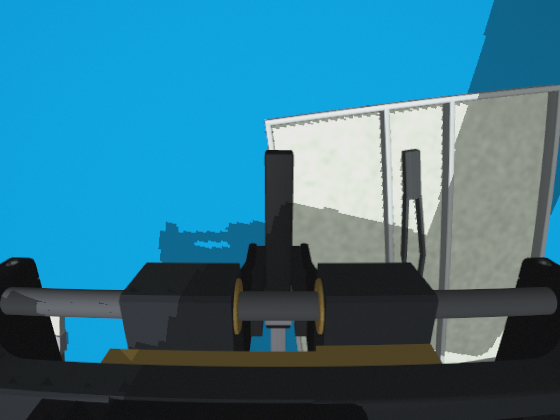

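The wrist view shows the tray's tail wall, with its outer corner at (267,122), first divider at (386,107), second divider at (449,102) and tweezers intact. I'll check these against the tray estimate.

```bash
python3 - <<'E'
from h2 import *
c=cam("wrist")
p=ray(c,[[268,122],[386,107],[449,102],[443,270]],.015)[:,:2]; print(p.round(4).tolist())
a=np.radians(19.3); A=np.array([[np.cos(a),np.sin(a)],[-np.sin(a),np.cos(a)]])
print(((p-[.655,.244])@A.T).round(4).tolist())
d=p[2]-p[0]; print(np.degrees(np.arctan2(d[1],d[0]))-90, np.degrees(np.arctan2(*(p[3]-p[2])[::-1])))
E
```

```text
[[0.4645, 0.0737], [0.4391, 0.1468], [0.4267, 0.1871], [0.545, 0.2275]]
[[-0.2361, -0.0977], [-0.2359, -0.0204], [-0.2343, 0.0217], [-0.1093, 0.0208]]
18.461190917604398 18.894894233434318
```

>>> {"fn": "carry_out", "kwargs": {"steps": [[[0.1,1.2,0],2,1],[[0.1,1.5,0],3,1],[[0.1,1.2,0],2,1],[[0.1,0.5,-1],0,1],[[0,0,-1],0,1],[[0,0,-1],0,1],[[0,0,0],0,1],[[0,0,0],0,1]]}}

```text
time: 6.55
position: [0.5366, 0.1392, 0.0615]
tool_rot: [0.579, 0.815, 0.009, 0.001]
ft_force: [0.4, 0.4, -0.3]
grip_width: 0.0137
```

>>> {"fn": "carry_out", "kwargs": {"steps": [[[0,0,-0.8],0,1],[[0,0,-0.8],0,1],[[0,0,-0.6],0,1],[[0,0,-0.3],0,1],[[0,0,0],0,1],[[0,0,0],0,1]]}}

```text
time: 7.15
position: [0.5367, 0.1382, 0.0341]
tool_rot: [0.58, 0.815, 0.008, 0.001]
ft_force: [0.9, -0.5, 0.1]
grip_width: 0.0138
```

>>> {"fn": "carry_out", "kwargs": {"steps": [[[0,0,-0.2],0,1],[[0,0,-0.2],0,1],[[0,0,-0.1],0,1],[[0,0,0],0,1],[[0,0,0],0,1]]}}

```text
time: 7.65
position: [0.5376, 0.1383, 0.0331]
tool_rot: [0.58, 0.815, 0.01, 0.003]
ft_force: [0.0, 0.7, 0.1]
grip_width: 0.0137
```

>>> {"fn": "carry_out", "kwargs": {"steps": [[[0,0,-0.4],0,1],[[0,0,-0.2],0,1],[[0,0,0],0,1]]}}

```text
time: 7.95
position: [0.5384, 0.1384, 0.0315]
tool_rot: [0.58, 0.815, 0.01, 0.004]
ft_force: [-0.7, -0.1, -0.5]
grip_width: 0.0137
```

>>> {"fn": "carry_out", "kwargs": {"steps": [[[0,0,-0.4],0,1],[[0,0,-0.2],0,1],[[0,0,0],0,1]]}}

```text
time: 8.25
position: [0.5392, 0.1386, 0.0299]
tool_rot: [0.579, 0.815, 0.011, 0.005]
ft_force: [0.4, 0.5, -1.8]
grip_width: 0.014
```

```bash
python3 - <<'E'
from h2 import *
c=cam("scene"); cv2.imwrite("pics/s4.png",cv2.resize(c["pixels"][120:240,230:430,::-1],None,fx=4,fy=4,interpolation=cv2.INTER_CUBIC))
o=robot.get_obs(); print(o["position"],o["ft_force"],o["moment"])
E
```

```text
[0.53934857 0.13861537 0.02967243] [ 0.62637659 -1.40113874  0.059997  ] [0.00712968 0.09057684 0.00616838]
```

View pics/s4.png

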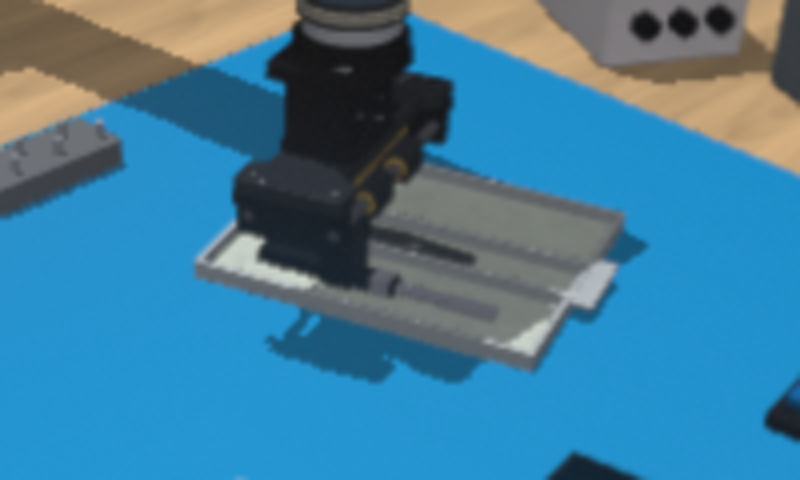

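The pry tool is inside the near compartment with its blade towards the tab (crop position (500,312)), about 1 mm or less above the floor. I'll open part way, so the fingers clear the walls, and lift.

>>> {"fn": "carry_out", "kwargs": {"steps": [[[0,0,0],0,0.68],[[0,0,0],0,0.68],[[0,0,0],0,0.68],[[0,0,0.6],0,0.68],[[0,0,1],0,0.68],[[0,0,2],0,0.68],[[0,0,3],0,0.68],[[0,0,3],0,0.4]]}}

```text
time: 9.1
position: [0.5356, 0.1383, 0.1241]
tool_rot: [0.58, 0.815, 0.008, 0.0]
ft_force: [-0.1, -0.3, -0.3]
grip_width: 0.0308
```

>>> {"fn": "carry_out", "kwargs": {"steps": [[[-0.2,-1.5,0.5],-5,0.4],[[-0.2,-2.5,0],-8,0.4],[[-0.2,-2.5,0],-8,0.4],[[-0.2,-2.5,0],-8,0.4],[[-0.2,-2.5,0],-8,0.4],[[-0.2,-2.5,0],-8,0.4],[[-0.2,-2.5,0],-8,0.4],[[-0.2,-2.5,0],-8,0.4],[[-0.2,-2.5,0],-8,0.4],[[-0.2,-2.5,0],-8,0.4]]}}

```text
time: 10.1
position: [0.5186, -0.107, 0.1442]
tool_rot: [0.967, 0.254, 0.009, 0.016]
ft_force: [-0.4, 0.0, -0.2]
grip_width: 0.052
```

>>> {"fn": "carry_out", "kwargs": {"steps": [[[-0.2,-2.5,0],-8,0.4],[[-0.2,-2.5,0],-8,0.4],[[-0.2,-2.5,0],-8,0.4],[[-0.2,-2.5,0],-8,0.4],[[-0.2,-2.5,0],-8,0.4],[[-0.2,-2.5,0],-8,0.4],[[-0.2,-2.5,0],-8,0.4],[[-0.2,-2,0],-5,0.4],[[0,-1,0],-2,0.4],[[0,0,0],0,0.4]]}}

```text
time: 11.1
position: [0.501, -0.3241, 0.1529]
tool_rot: [0.949, -0.314, 0.003, 0.021]
ft_force: [0.1, 0.8, -0.1]
grip_width: 0.0521
```

>>> {"fn": "carry_out", "kwargs": {"steps": [[[-0.1,-0.7,-1],-5,0.4],[[-0.1,-0.7,-1],-5,0.4],[[-0.1,-0.5,-1],-4,0.4],[[0,-0.2,0],0,0.4],[[0,0,0],0,0.4],[[0,0,0],0,0.4]]}}

```text
time: 11.7
position: [0.4981, -0.3392, 0.1243]
tool_rot: [0.905, -0.425, -0.001, 0.02]
ft_force: [0.2, -0.2, 0.3]
grip_width: 0.0521
```

```bash
python3 - <<'E'
from h2 import *
c=cam("wrist"); cv2.imwrite("pics/w5.png",c["pixels"][:,:,::-1]); t=cam("top"); cv2.imwrite("pics/t5.png",cv2.resize(t["pixels"][150:340,80:320,::-1],None,fx=3,fy=3))
o=robot.get_obs(); print(o["position"],o["tool_rot"],2*np.degrees(np.arctan2(o["tool_rot"][1],o["tool_rot"][0])))
im=c["pixels"].astype(int); m=np.zeros(im.shape[:2],bool); m[60:243,232:330]=1
b=blob(m&(im.max(2)<80)); ys,xs=np.nonzero(b); print(xs.min(),xs.max(),ys.min(),ys.max())
for z in(.010,.018):
    ce,a,L,W=rowaxis(b,c,z); print(ce,np.degrees(np.arctan2(a[1],a[0])),L,W)
E
```

```text
[ 0.49825521 -0.33950529  0.12447253] [ 9.04648802e-01 -4.25680238e-01 -6.18140210e-04  2.01617903e-02] -50.39842624409611
272 293 152 242
[ 0.50330441 -0.33949148] -141.7205039923434 0.07667770628814095 0.015609896612553464
[ 0.50519279 -0.33762643] -141.7205039923434 0.07424224791630844 0.015114090788033548
```

View pics/w5.png

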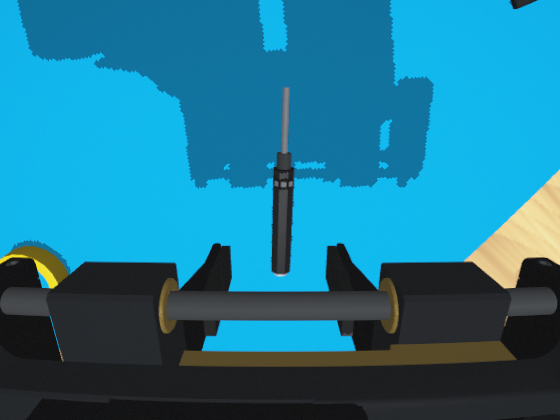

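View pics/t5.png

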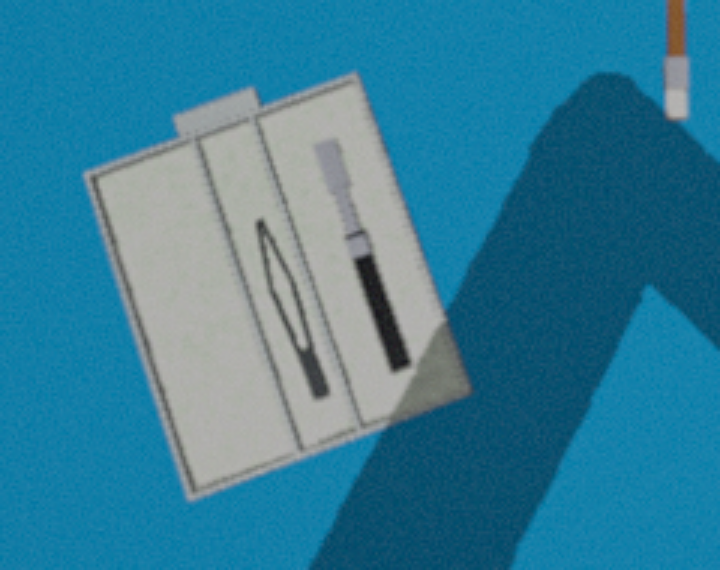

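The top view shows the pry tool lying centred and straight in the near compartment, with its tip towards the head and the tweezers untouched. The wrist view shows the driver between the jaws, tip at (286,88) and cap end at (281,275).

```bash
python3 - <<'E'
from h2 import *
c=cam("wrist"); p=ray(c,[[286,88],[281,274]],.010)[:,:2]; d=p[0]-p[1]; L=np.linalg.norm(d); d/=L
print(p,L,np.degrees(np.arctan2(d[1],d[0])),"origin",p[0]-.095*d,p[1]+.058*d)
E
```

```text
[[ 0.57077109 -0.28741313]
 [ 0.44946616 -0.3835562 ]] 0.15478493434133392 38.399409478681605 origin [ 0.4963196 -0.3464214] [ 0.49492075 -0.3475301 ]
```

>>> {"fn": "carry_out", "kwargs": {"steps": [[[-0.1,-0.4,-2],-1,0.4],[[-0.1,-0.3,-2],0,0.4],[[0,0,-2],0,0.4],[[0,0,-1],0,0.4],[[0,0,0],0,0.4],[[0,0,0],0,0.4]]}}

```text
time: 12.45
position: [0.4984, -0.3476, 0.0559]
tool_rot: [0.901, -0.432, 0.003, 0.021]
ft_force: [-0.9, 0.4, -0.2]
grip_width: 0.0522
```

>>> {"fn": "carry_out", "kwargs": {"steps": [[[-0.2,0.1,-0.8],0,0.4],[[-0.1,0,-0.8],0,0.4],[[0,0,-0.6],0,0.4],[[0,0,-0.3],0,0.4],[[0,0,0],0,0.4],[[0,0,0],0,0.4]]}}

```text
time: 13.05
position: [0.4964, -0.3474, 0.0312]
tool_rot: [0.902, -0.432, 0.005, 0.022]
ft_force: [-0.1, 0.1, 0.7]
grip_width: 0.0524
```

>>> {"fn": "carry_out", "kwargs": {"steps": [[[0,0,-0.4],0,0.4],[[0,0,-0.2],0,0.4],[[0,0,0],0,0.4],[[0,0,0],0,1],[[0,0,0],0,1],[[0,0,0],0,1],[[0,0,0],0,1],[[0,0,0],0,1],[[0,0,0],0,1]]}}

```text
time: 13.95
position: [0.4968, -0.3478, 0.0255]
tool_rot: [0.902, -0.432, 0.006, 0.022]
ft_force: [0.7, 0.2, 0.5]
grip_width: 0.0158
```

>>> {"fn": "carry_out", "kwargs": {"steps": [[[0,0,0.5],0,1],[[0,0,1],0,1],[[0,0,1],0,1],[[0,0,0],0,1]]}}

```text
time: 14.35
position: [0.4969, -0.3478, 0.0526]
tool_rot: [0.902, -0.432, 0.006, 0.022]
ft_force: [0.6, 0.2, -1.0]
grip_width: 0.0156
```

```bash
python3 - <<'E'
from h2 import *
c=cam("wrist"); cv2.imwrite("pics/w6.png",c["pixels"][:,:,::-1])
E
```

```text
(no output)
```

View pics/w6.png

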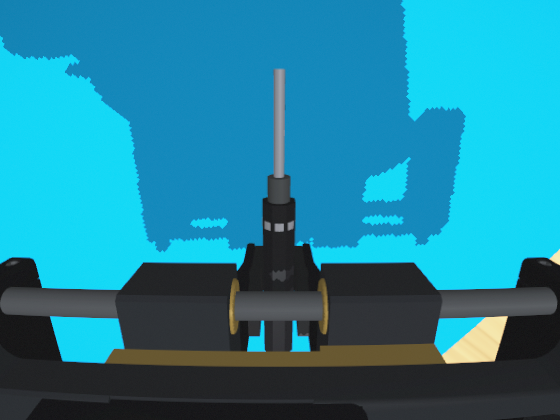

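The driver is held straight (15.6 mm opening, shaft at (279,70–175)). I'll carry it to the far compartment.

>>> {"fn": "carry_out", "kwargs": {"steps": [[[0,0.5,1.5],0,1],[[0,1.5,2],-1,1],[[0,2.5,2],-2,1],[[0,3.5,1.5],-2,1],[[0,4,0],-2,1],[[0,4,0],-2,1],[[0,4,0],-2,1],[[0,4,0],-2,1],[[0,4,0],-2,1],[[0,4,0],-2,1]]}}

```text
time: 15.4
position: [0.4971, -0.0212, 0.1337]
tool_rot: [0.821, -0.57, 0.009, 0.023]
ft_force: [0.2, -0.2, -0.3]
grip_width: 0.0156
```

>>> {"fn": "carry_out", "kwargs": {"steps": [[[0,4,0],-1,1],[[0,4,0],-1,1],[[0,4,0],0,1],[[0,3,0],0,1],[[0,2,0],0,1],[[0,1,0],0,1],[[0,0,0],0,1]]}}

```text
time: 16.1
position: [0.4941, 0.1731, 0.1398]
tool_rot: [0.813, -0.582, 0.01, 0.021]
ft_force: [0.5, -1.1, -0.4]
grip_width: 0.0153
```

>>> {"fn": "carry_out", "kwargs": {"steps": [[[0.2,2,0],0,1],[[0.2,2.5,0],0,1],[[0.2,2,0],0,1],[[0.2,1,-1],0,1],[[0,0.5,-1.5],0,1],[[0,0,-2],0,1],[[0,0,-1.5],0,1],[[0,0,0],0,1],[[0,0,0],0,1]]}}

```text
time: 17.0
position: [0.5015, 0.2458, 0.0749]
tool_rot: [0.81, -0.585, 0.009, 0.024]
ft_force: [-0.5, 0.2, -0.5]
grip_width: 0.0156
```

>>> {"fn": "carry_out", "kwargs": {"steps": [[[0.1,0.6,-0.5],0.5,1],[[0,0.2,-1],0,1],[[0,0,-1],0,1],[[0,0,-0.7],0,1],[[0,0,-0.3],0,1],[[0,0,0],0,1],[[0,0,0],0,1]]}}

```text
time: 17.7
position: [0.5033, 0.2538, 0.0377]
tool_rot: [0.813, -0.582, 0.01, 0.024]
ft_force: [-0.6, 0.3, -0.4]
grip_width: 0.0156
```

>>> {"fn": "carry_out", "kwargs": {"steps": [[[0,0,-0.4],0,1],[[0,0,-0.4],0,1],[[0,0,-0.2],0,1],[[0,0,0],0,1],[[0,0,0],0,1]]}}

```text
time: 18.2
position: [0.5041, 0.254, 0.0287]
tool_rot: [0.813, -0.582, 0.011, 0.023]
ft_force: [-0.5, 0.6, 0.7]
grip_width: 0.0159
```

```bash
python3 - <<'E'
from h2 import *
c=cam("wrist"); cv2.imwrite("pics/w7.png",c["pixels"][:,:,::-1])
o=robot.get_obs(); print(o["position"],o["ft_force"])
E
```

```text
[0.50405835 0.25403507 0.02865319] [ 0.00659289 -0.53393293  0.77281472]
```

View pics/w7.png

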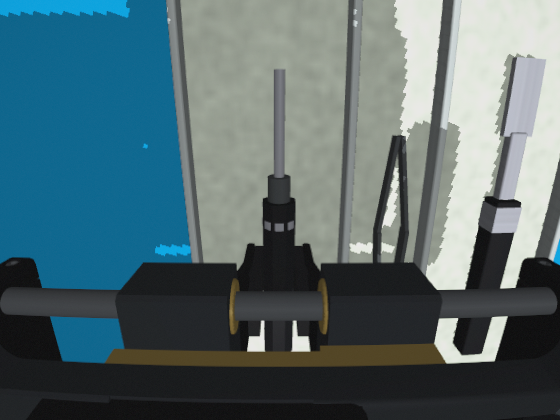

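The driver is centred in the far compartment between the walls at columns 195 and 345, and its height of 28.7 mm matches the 28.5 mm I planned. Releasing now.

>>> {"fn": "carry_out", "kwargs": {"steps": [[[0,0,0],0,0.68],[[0,0,0],0,0.68],[[0,0,0],0,0.68],[[0,0,0.6],0,0.68],[[0,0,1],0,0.68],[[0,0,2],0,0.68],[[0,0,3],0,0.68],[[0,0,3],0,0.68],[[0,0,2],0,0.68],[[0,0,0],0,0.68]]}}

```text
time: 19.25
position: [0.5037, 0.2539, 0.1518]
tool_rot: [0.813, -0.582, 0.011, 0.022]
ft_force: [1.7, 0.1, 0.0]
grip_width: 0.0277
```

>>> {"fn": "carry_out", "kwargs": {"steps": [[[-2,3,1],0,0.68],[[-2,4,1],0,0.68],[[-2,4,1],0,0.68],[[-2,4,1],0,0.68],[[-2,4,0],0,0.68],[[-1,3,0],0,0.68],[[0,0,0],0,0.68],[[0,0,0],0,0.68]]}}

```text
time: 20.05
position: [0.3875, 0.479, 0.1901]
tool_rot: [0.812, -0.583, 0.011, 0.024]
ft_force: [0.2, 0.3, 0.1]
grip_width: 0.0278
```

```bash
python3 - <<'E'
from h2 import *
t=cam("top"); cv2.imwrite("pics/t8.png",cv2.resize(t["pixels"][150:340,80:320,::-1],None,fx=3,fy=3))
o=robot.get_obs(); print(o["position"],abs(o["joint_velocities"]).max())
im=t["pixels"].astype(int); A=np.radians(19); A=np.array([[np.cos(A),np.sin(A)],[-np.sin(A),np.cos(A)]])
b=np.zeros(im.shape[:2],bool); b[170:320,105:240]=1
n,l,st,ce=cv2.connectedComponentsWithStats((b&(im.max(2)<75)).astype(np.uint8))
for i in range(1,n):
    if st[i,4]>60:
        m,a,L,W=rowaxis(l==i,t,.012); print(ce[i].round(),(A@(m-[.655,.244])).round(3),np.degrees(np.arctan2(a[1],a[0])).round(1),L.round(3),W.round(3))
E
```

```text
[0.38761183 0.47880377 0.19007727] 0.025806968113452577
[207. 254.] [-0.162 -0.062] -160.7 0.082 0.013
[149. 266.] [-0.142  0.058] -161.2 0.102 0.016
[184. 274.] [-0.184 -0.005] -159.1 0.036 0.01
```

View pics/t8.png

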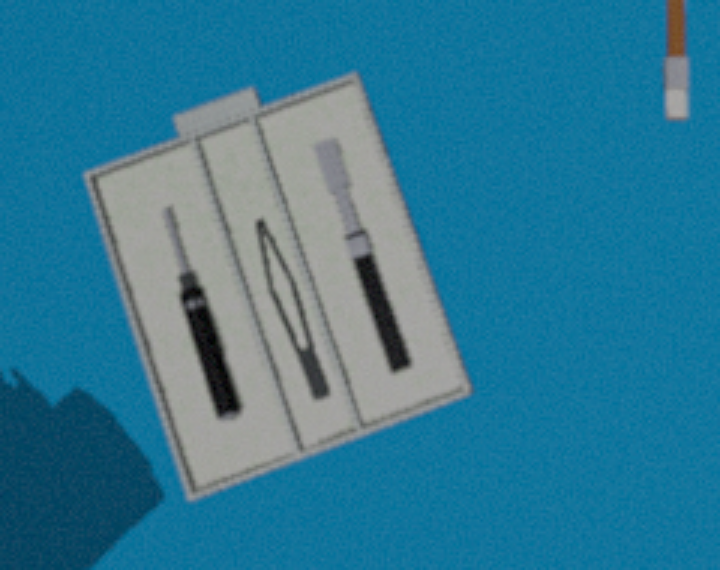

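Both tools lie straight and centred in their compartments, tips towards the tab, and the tweezers haven't moved.

```bash
python3 -c "
from rig import robot
print(robot.hand_in())"
```

```text
the job is handed in; nothing more can be done
None
```

Both tools are in the tray and the job is handed in at about 20 s of the 70 s allowed; the hand-in gave no verdict. I set each tool down to about floor height, opened the fingers only part way to clear the walls, and moved the arm away.

The last top view gave these positions in the tray frame, against the limits:

| Tool | Compartment | Behind head end | Off centre line | Off tray axis |
|---|---|---|---|---|
| Pry tool | near (y = -61 mm) | about 143 mm (112–178) | 1 mm (30) | under 1° (11°) |
| Screwdriver | far (y = +61 mm) | about 135–140 mm (97–183) | 3 mm (30) | under 1° (11°) |

- **Direction:** both tips point to the head end, the same way as the tweezers' points.
- **Tweezers:** they look the same in the picture before the driver was placed and the one after. I did not measure their shift.
- **Small disagreements:** the tray measured 234 mm long instead of 240 mm, and its angle came out between 18.5° and 19.3° depending on the view. The gripper picked up a tilt of about 2.5°. All of these are well inside the limits.

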